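# Seat the high sample cup and start the run

## Task

One of the six sample cups in the tray stands higher than the rest: press it gently down with the fingertips until it is fully seated, level with the others. Then press the start key, the long bar-shaped one on the control pad, gently all the way down, let it come back up and withdraw. Leave the other cups and keys untouched and everything else on the bench where it is, and do not grasp, pull up or lift anything.

Things in the scene. Friction and masses are not known exactly. Their poses are not given: they have to be found in the camera images.
- tray: Blue-grey six-place sample tray, fixed, 200 x 210 x 30 mm high (x by y in its own frame). Origin at the centre of its underside. Six equal closed sample cups stand in steel collars on its top face, in two rows of three: at own x = -50 and +10 mm, y = -64, 0 and +64 mm. Its far strip (own x above 46 mm) is plain and a vial stands there.
- high_cup_top (a point): Centre of the flat top of the one sample cup that stands too high: white ceramic, 25 mm diameter, with an aluminium lid 28 mm in diameter. Fully seated its top is 44 mm above the bench (14 mm above the tray's face), level with the other five; at the start it stands 10 to 14 mm higher than that. It can be in any of the six places.
- high_cup (a joint): How far the high cup stands above its fully seated height, m: 0 = fully seated on a hard stop, 0.010 to 0.014 at the start. It slides straight down against about 3 N of friction, stays where it is left, and would also slide up if pulled.
- high_place: The high cup together with its steel collar (38 mm diameter, 3 mm high); origin at the collar's centre on the tray's top face, 30 mm above the bench.
- low_cup1: One of the five cups already seated (leave alone), same shape and materials as the high one, with its collar; origin at the collar's centre on the tray's face, 30 mm above the bench; its top is 14 mm above this origin.
- low_cup2: One of the five cups already seated (leave alone), same shape and materials as the high one, with its collar; origin at the collar's centre on the tray's face, 30 mm above the bench; its top is 14 mm above this origin.
- low_cup3: One of the five cups already seated (leave alone), same shape and materials as the high one, with its collar; origin at the collar's centre on the tray's face, 30 mm above the bench; its top is 14 mm above this origin.
- low_cup4: One of the five cups already seated (leave alone), same shape and materials as the high one, with its collar; origin at the collar's centre on the tray's face, 30 mm above the bench; its top is 14 mm above this origin.
- low_cup5: One of the five cups already seated (leave alone), same shape and materials as the high one, with its collar; origin at the collar's centre on the tray's face, 30 mm above the bench; its top is 14 mm above this origin.
- pad: Grey control pad, fixed, 170 x 220 x 30 mm high (x by y in its own frame), with a dark strip carrying four light-grey keys in one row along its own y at 50 mm spacing (own x = -35 mm, y = -75, -25, 25, 75 mm), in any order. Origin at the centre of its underside. Behind the row are a small display and a flat tin.
- start_key_top (a point): Centre of the top of the start key: the only long bar-shaped key, 46 mm long (along the pad's own x) by 18 mm wide. Its top is 40 mm above the bench when up.
- start_key (a joint): Travel of the start key, m: 0 = up, 0.006 = fully down on its stop. A spring pushes it up: about 1 N at the top, 4 N fully down; it comes back by itself.
- round_place: Large round key (24 mm diameter) with its bezel; leave alone. Origin on the pad's face at 30 mm above the bench; its top is 10 mm above this.
- square_place: Square key (22 x 22 mm) with its bezel; leave alone. Origin and height as for the round key.
- small_place: Small round key (14 mm diameter) with its bezel; leave alone. Origin and height as for the round key.
- vial: Loose amber glass vial with a black cap, 22 mm diameter, 42 mm high, standing on the tray's far strip. Origin at the centre of its underside.
- pan_tin: Loose flat aluminium tin, 38 mm diameter, 22 mm high, standing on the pad. Origin at the centre of its underside.
- rod: Loose white ceramic cylinder, 28 mm diameter, 30 mm high, standing between tray and pad. Origin at the centre of its underside.
- jar: Loose small clear jar with a white cap, 34 mm diameter, 50 mm high, standing between tray and pad. Origin at the centre of its underside.
- beaker: Loose glass beaker, 60 mm diameter, 75 mm high, at the back. Origin at the centre of its underside.
- spoon: Loose steel sampling spoon, 170 mm long, lying on the bench at the right. Origin on its underside.
- mortar: Loose white ceramic mortar, 90 mm diameter, 45 mm high, at the left. Origin at the centre of its underside.
- start_place: The start key together with its bezel (52 x 24 mm); origin on the pad's face, 30 mm above the bench; the key's top is 10 mm above this when up.

How it is judged (in metres and radians):
On the way, in this order (a step that is already met when the one before it is completed fails the run):
1. the high cup is pressed down until fully seated (value of joint high_cup below 0.002 m), for 0.2 s.
2. the start key is pressed down (value of joint start_key above 0.0045 m and contact force between the fingers and start_place above 0.5 N), for 0.1 s.
At the end, for the whole second after the job is handed in: The formerly high cup is within 2 mm of fully seated, the start key has been pressed (at least 4.5 of its 6 mm) and is up again (within 1.5 mm), and every loose thing is within 15 mm of where it stood (value of joint high_cup below 0.002 m and value of joint start_key below 0.0015 m and distance of each of vial, pan_tin, rod, jar, beaker, spoon, mortar from where it was at the start of the episode below 0.015 m); the robot touches nothing.
It fails at once if another cup or another key is touched (over 0.5 N) (contact force between any of the fingers, the arm and low_cup1 above 0.5 N or contact force between any of the fingers, the arm and low_cup2 above 0.5 N or contact force between any of the fingers, the arm and low_cup3 above 0.5 N or contact force between any of the fingers, the arm and low_cup4 above 0.5 N or contact force between any of the fingers, the arm and low_cup5 above 0.5 N or contact force between any of the fingers, the arm and round_place above 0.5 N or contact force between any of the fingers, the arm and square_place above 0.5 N or contact force between any of the fingers, the arm and small_place above 0.5 N).
It fails at once if the start key is pressed while the cup still stands high (value of joint each of start_key, high_cup above 0.002 m).
It fails at once if the high cup is pulled up (over 17 mm above its seat) (value of joint high_cup above 0.017 m).
It fails at once if the high cup or the start key is pressed hard (over 40 N) (contact force between any of the fingers, the arm and high_place above 40 N or contact force between any of the fingers, the arm and start_place above 40 N).
It fails at once if a loose thing on the bench is moved over 15 mm, lifted or knocked over (distance of any of vial, pan_tin, rod, jar, beaker, spoon, mortar from where it was at the start of the episode above 0.015 m or angle between any of vial, pan_tin, rod, jar, beaker, spoon, mortar's own z axis and vertical above 0.35 rad).
It also fails if it takes over 38 s, if anything falls off the work surface, if the arm or the gripper's body presses on something with over 40 N, if the wrist force passes 120 N, or if a joint passes its speed limit or range.

## Robot

A 6-joint arm with a two-finger parallel gripper is mounted at the origin on the work surface. World frame = base frame: x ahead of the robot, y to its left, z up, the work surface at z = 0. Lengths are in m, angles in degrees, forces in N, time in s.
With the tool pointing down it reaches from about 0.275 to 0.875 m from the base axis. Payload 12.5 kg.
Tool frame: the origin (TCP) lies at the very end of the fingers, on their centre line; the grasp point (between the pads) lies 19 mm behind it (arm.hold_point_z is the z of the grasp point in the tool frame, in m); z points along the fingers, y is the line along which they close (so a half turn about z gives the same grasp; the last joint's range is limited). The gripper opens to 85 mm and grips with 20 to 120 N. Pads are 22 mm wide; open, the fingers measure 114 mm over their backs; the gripper's body (76 mm by 85 mm) begins 54 mm behind the grasp point. The pads swing forward as they close: fully open they stand 13 mm farther back than shut.
Start: joints at [-69.649, 20.094, 94.641, -0, 65.266, -4.847], TCP at [0.234, -0.498, 0.231] pointing down, gripper open.
Joint ranges: [-157.81, 157.81], [-45, 120.19], [0.68, 151.7], [-89.99, 269.99], [4.06, 180], [-164.3, 164.3]. Speed limits (degrees/s): [127.2, 127.2, 159.86, 180, 180, 180].

## Interface

Orientations are given as a 3x3 rotation matrix whose columns are the frame's x, y, z axes.
In Python, from bench import telemetry, viewer, workorder, arm gives the robot as it stands. The module is installed in compiled form; this text tells all that it offers.
- The arm moves only by the tool jog_arm, never from a script. Its argument "moves" is a list of rows, each a list of 7 numbers: the shift along the world's x, y, z in units of 100 mm (1.0 is 100 mm), then the turn, a rotation vector about the world's x, y, z in units of 180 degrees (1.0 is 180 degrees), then the finger opening in mm, from 0 to 85.4. In form: [[tx, ty, tz, wx, wy, wz, hand], ...]. A call has 1 to 12 rows; each row shifts and turns the commanded pose from where the row before left it; what a row does not reach is not made up. A row lasts 1/8 s, in which the tool goes at most 62.5 mm and 10.7 degrees, less where a joint would pass 70% of its speed; a pose out of reach is approached as far as the arm can. A call with a number of a shift or a turn outside -1 to 1 is refused whole. A call with a gripper value outside its range is refused whole. The fingers move at their own pace and stop on an object; "grip_force" is the grip in N (left out, the last holds). Time passes only in rows, so rows that do not move let the fingers close. It gives the time, the measured TCP pose, the force, the opening and the grip force at its end, in the units of the state.
- telemetry.get_state(): the state, without advancing time (a new reading comes with each control period).
- viewer.grab_frame(name): name is "scene" or "top"; returns a dict with "color" (384x512x3 uint8, red, green, blue), "z_map" (384x512 float32, m along the optical axis (not along the pixel's ray), 0 where there is no reading), "fx", "fy", "cx", "cy" (pixels), "k1" (the pictures are not rectified: a ray, as slopes to the right and down, at radius r is drawn at 1 + k1 r^2 times it, then the intrinsics apply), "world_from_camera" (4x4, takes a point from camera to world coordinates). Camera axes: x right, y down, z forward; pixel columns grow to the right and rows downward; lengths in m; the calibration is good to about 2 mm. A picture is of the moment at which its call begins.
- workorder.close_job(): hands the job in; it is judged then, once.
The state is a dict: "t": time; "joint_pos": joint angles; "qvel": joint speeds; "effort": joint torques, N m; "position": TCP position; "tool_rot": TCP orientation; "contact_force": force on the tool from outside, world axes, zero at the start; "moment": the same for the moment, N m; "grip_width": finger opening in m; "gripper_force": force on a finger pad.
Only numpy, scipy, OpenCV 4.12 (cv2) and the standard library are available. Lean on these libraries where they do the work, as an engineer would, in place of code of your own. Each camera call takes 0.05 s, during which the arm holds its last target. There are 200 camera calls.

## Working session

There is one attempt and no reset: what is moved stays moved. The work goes in short steps, Python scripts to look and compute and a tool call to move; the robot and the scene stay as the last step left them, time stands still between calls to the robot, and variables do not carry over. Pictures are saved under pics/ and viewed, at most 10 in all, crops included, and the job is handed in when it is done.

Besides the shell and the picture viewer there is one more tool, called as name([rows], argument=value, ...), one row to a line, values as JSON. jog_arm: Moves the arm, as the interface text tells. Its arguments: {"type":"object","properties":{"moves":{"type":"array","items":{"type":"array","items":{"type":"number"}}},"grip_force":{"type":"number"}},"required":["moves"]}

```bash
mkdir -p pics; cat > h.py <<'E'
import numpy as np, cv2
from bench import telemetry, viewer, workorder, arm
def grab(n):
    f=viewer.grab_frame(n); np.savez(f'{n}.npz',**f); return f
def world(f):
    # per-pixel world points from the depth map
    h,w=f['z_map'].shape
    u,v=np.meshgrid(np.arange(w),np.arange(h))
    x=(u-f['cx'])/f['fx']; y=(v-f['cy'])/f['fy']; a,b=x.copy(),y.copy()
    for _ in range(10):
        s=1+f['k1']*(a*a+b*b); a,b=x/s,y/s
    d=np.stack([a,b,np.ones_like(a)],-1); T=f['world_from_camera']
    return (d*f['z_map'][...,None])@T[:3,:3].T+T[:3,3], d@T[:3,:3].T, T[:3,3]
E
python3 - <<'E'
from h import *
for n in('scene','top'):
    f=grab(n); cv2.imwrite(f'pics/{n}.png',cv2.resize(f['color'][...,::-1],(800,600)))
    print(n,f['fx'],f['k1'],f['world_from_camera'].round(3).tolist())
print(telemetry.get_state())
E
```

```text
scene 422.89100332732767 -0.029805317359618225 [[-0.523, 0.581, -0.624, 1.336], [0.852, 0.361, -0.379, 0.482], [0.005, -0.73, -0.684, 0.916], [0.0, 0.0, 0.0, 1.0]]
top 405.48280820404744 0.010394726404061212 [[0.001, -0.998, 0.058, 0.516], [-1.0, -0.002, -0.026, 0.026], [0.026, -0.058, -0.998, 1.202], [0.0, 0.0, 0.0, 1.0]]
{'t': 0.1, 'joint_pos': array([-6.96483666e+01,  2.01226683e+01,  9.46733394e+01, -4.70582226e-04,
        6.52641164e+01, -4.84733523e+00]), 'qvel': array([-0.03426304, -0.15510218, -0.12199051,  0.05760956,  0.00944891,
       -0.1232025 ]), 'effort': array([ 9.33568954e-04, -5.06833398e+01, -2.91874659e+01, -5.77965238e-05,
        2.64847600e-03, -1.82224437e-05]), 'position': array([ 0.23408782, -0.49737397,  0.23079832]), 'tool_rot': array([[ 9.04833267e-01,  4.25765923e-01, -3.71941984e-04],
       [ 4.25766077e-01, -9.04832738e-01,  9.81262660e-04],
       [ 8.12429178e-05, -1.04623938e-03, -9.99999449e-01]]), 'contact_force': array([ 0.74902846,  0.82073753, -0.13690183]), 'moment': array([0.01179792, 0.02877052, 0.02189457]), 'gripper_force': 0.0, 'grip_width': 0.08521128345008097}
```

View pics/top.png

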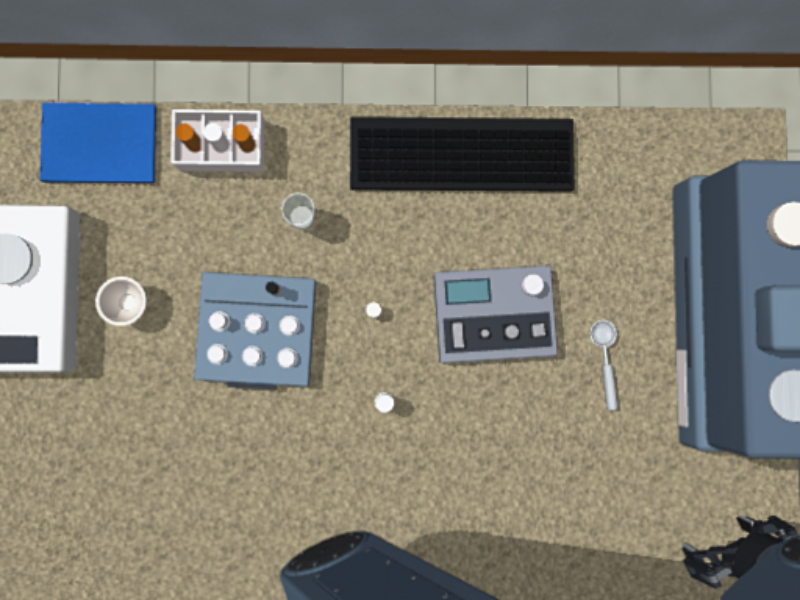

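View pics/scene.png

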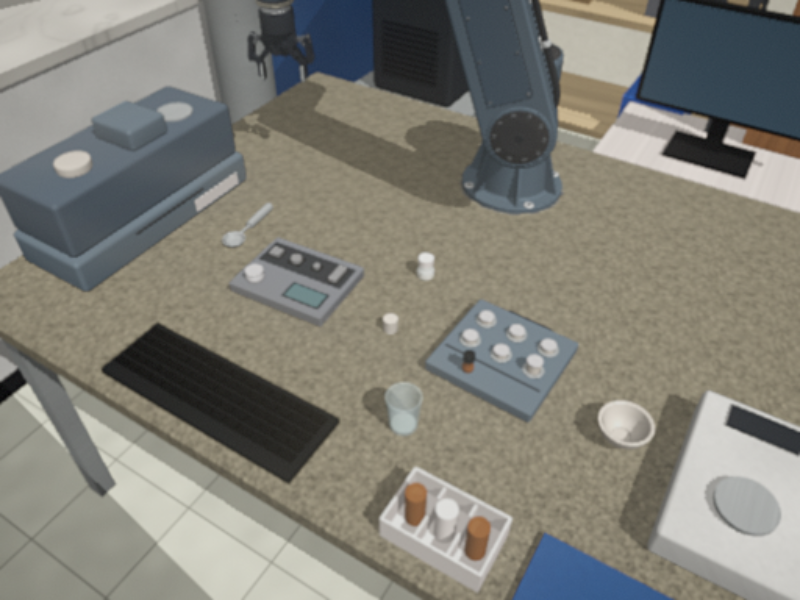

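The top view (800×600) shows the tray at about (255,330) with six cups. The pad is at (496,315) and its bar key is the leftmost one, at (458,335). In the scene view the cup at (535,364) looks tallest, which is the top view's far-left cup at (219,321). Next I'll measure both.

```bash
cat > m.py <<'E'
from h import *
def proj(f,P):
    T=np.linalg.inv(f['world_from_camera']); c=P@T[:3,:3].T+T[:3,3]; a=c[:,:2]/c[:,2:]
    a=a*(1+f['k1']*(a**2).sum(1,keepdims=True)); return a*[f['fx'],f['fy']]+[f['cx'],f['cy']]
def ray(f,uv,z):
    p=(np.array(uv)-[f['cx'],f['cy']])/[f['fx'],f['fy']]; a=p.copy()
    for _ in range(10): a=p/(1+f['k1']*(a@a))
    T=f['world_from_camera']; d=T[:3,:3]@np.r_[a,1]; o=T[:3,3]
    return o+d*(z-o[2])/d[2]
f=dict(np.load('top.npz')); s=dict(np.load('scene.npz'))
W,_,_=world(f)
X,Y,Z=W[...,0],W[...,1],W[...,2]
fr={}
for n,px,sz in (('tray',(255,330),(.2,.21)),('pad',(496,315),(.17,.22))):
    c=ray(f,np.array(px)*.64,.03)
    m=(abs(X-c[0])<.16)&(abs(Y-c[1])<.16)&(Z>.02)&(Z<.07)
    k,l,st,_=cv2.connectedComponentsWithStats(m.astype(np.uint8)); i=1+np.argmax(st[1:,4]); m=l==i
    zf=np.median(Z[m])
    # rim pixels cast on the plane z=.03
    cn,_=cv2.findContours(m.astype(np.uint8),cv2.RETR_EXTERNAL,cv2.CHAIN_APPROX_NONE)
    cn=max(cn,key=len)[:,0]
    P=np.array([ray(f,q,.03)[:2] for q in cn])
    r=cv2.minAreaRect((P*1000).astype(np.float32)); print(n,'rect',np.round(r[0],1),np.round(r[1],1),round(r[2],2),'zface',zf.round(4))
    fr[n]=r
# bright cups in top
hsv=cv2.cvtColor(f['color'],cv2.COLOR_RGB2HSV)
w=((hsv[...,2]>170)&(hsv[...,1]<60)).astype(np.uint8)
for n,px in (('tray',[(219,321),(255,323),(289,325),(217,354),(252,356),(287,357)]),):
    for p in px:
        u,v=(np.array(p)*.64).astype(int); sub=w[v-8:v+9,u-8:u+9]
        ys,xs=np.nonzero(sub); zz=Z[v-6:v+7,u-6:u+7]
        q=(u-8+xs.mean(),v-8+ys.mean()); print(p,np.round(q,1),len(xs),'ray.044',ray(f,q,.044)[:2].round(4),'ztop',np.percentile(zz,[70,85,95]).round(4))
# scene heights per cup
Ws,_,_=world(s)
for p in [(487,318),(517,331),(549,346),(470,338),(501,352),(535,364)]:
    u,v=(np.array(p)*.64).astype(int); q=Ws[v-6:v+7,u-7:u+8].reshape(-1,3); t=q[q[:,2]>np.percentile(q[:,2],95)-.004]
    print('scene',p,'ztop',np.percentile(q[:,2],[80,90,97]).round(4),t.mean(0).round(4))
# key
g=f['color'].mean(2); u,v=(np.array((458,335))*.64).astype(int)
sub=f['color'][v-16:v+17,u-12:u+70]; br=(g[v-16:v+17,u-12:u+70]>120).astype(np.uint8)
dz=Z[v-16:v+17,u-12:u+70]
k,l,st,ce=cv2.connectedComponentsWithStats(br)
for i in range(1,k):
    if 8<st[i,4]<400: q=ce[i]+[u-12,v-16]; print('key',st[i],q.round(1),ray(f,q,.04).round(4),np.median(dz[l==i]).round(4))
def up(img,cx,cy,h,k): return cv2.resize(img[cy-h:cy+h,cx-h:cx+h,::-1],None,fx=k,fy=k,interpolation=cv2.INTER_CUBIC)
cv2.imwrite('pics/crops.png',np.hstack([up(s['color'],325,222,50,4),up(f['color'],317,202,50,4)]))
E
python3 m.py
```

```text
tray rect [543.9 226.9] [209.6 208.8] 86.73 zface 0.0301
pad rect [ 577.3 -217.7] [169.3 219.9] 3.69 zface 0.0303
(219, 321) [138.7 205. ] 123 ray.044 [0.5621 0.2935] ztop [0.0549 0.0565 0.058 ]
(255, 323) [161.3 206.1] 129 ray.044 [0.5589 0.2295] ztop [0.0426 0.0445 0.046 ]
(289, 325) [183.8 207.6] 133 ray.044 [0.5548 0.1659] ztop [0.0426 0.0441 0.0456]
(217, 354) [137.3 226.1] 131 ray.044 [0.5024 0.2962] ztop [0.0425 0.044  0.0461]
(252, 356) [159.9 227.4] 136 ray.044 [0.4987 0.2327] ztop [0.0428 0.045  0.047 ]
(287, 357) [182.3 228.5] 130 ray.044 [0.4955 0.1695] ztop [0.0431 0.0446 0.0462]
scene (487, 318) ztop [0.0431 0.0447 0.0463] [0.4953 0.1685 0.0444]
scene (517, 331) ztop [0.0431 0.0453 0.0465] [0.537  0.2415 0.0827]
scene (549, 346) ztop [0.0433 0.0445 0.0454] [0.5034 0.2947 0.0438]
scene (470, 338) ztop [0.0431 0.0451 0.0468] [0.5547 0.1656 0.0445]
scene (501, 352) ztop [0.0431 0.0441 0.0457] [0.5593 0.2269 0.0439]
scene (535, 364) ztop [0.0558 0.0572 0.0588] [0.5884 0.2968 0.0838]
key [76  0  6 33 72] [361.1 211.5] [ 0.5445 -0.3438  0.04  ] -0.0005
key [ 9  9  7 15 90] [292.7 214. ] [ 0.5371 -0.1458  0.04  ] 0.0398
key [60  9  8  8 55] [344.3 210.9] [ 0.5463 -0.2951  0.04  ] 0.0393
key [43 10  8  8 51] [327.2 211.8] [ 0.5437 -0.2456  0.04  ] 0.0395
key [27 13  5  5 19] [309.9 212.8] [ 0.5407 -0.1956  0.04  ] 0.0396
```

View pics/crops.png

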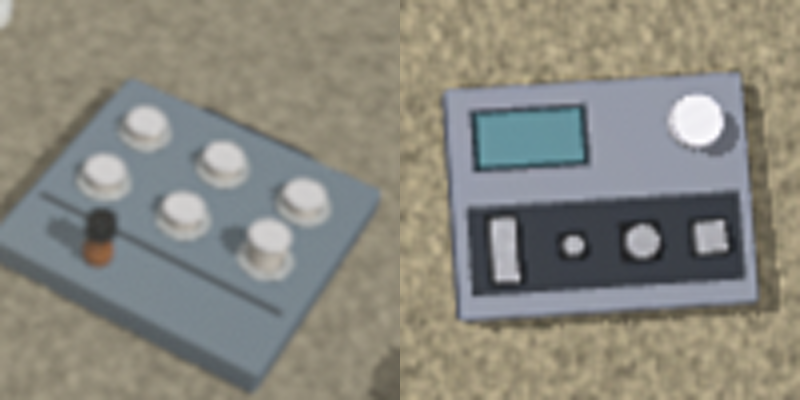

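The high cup is confirmed: its top reads z ≈ 0.0565 and the others ≈ 0.044. It sits at about (0.561, 0.290). The crop shows the bar key at the left end of the key row, measured at (0.537, -0.146, 0.040). I'll close the fingers and travel at a safe height.

jog_arm([
  [0.15,0.35,0,0,0,0,0],
  [0.15,0.35,0,0,0,0,0],
  [0.15,0.35,0,0,0,0,0],
  [0.15,0.35,0,0,0,0,0],
  [0.15,0.35,0,0,0,0,0],
  [0.15,0.35,0,0,0,0,0],
  [0.15,0.35,0,0,0,0,0],
  [0.15,0.35,0,0,0,0,0],
  [0.15,0.35,0,0,0,0,0],
  [0.15,0.35,0,0,0,0,0],
  [0.15,0.35,0,0,0,0,0],
  [0.15,0.35,0,0,0,0,0],
], grip_force=20)

```text
t: 1.6
position: [0.4144, -0.0764, 0.2312]
tool_rot: [[0.905, 0.426, -0.0], [0.426, -0.905, 0.0], [-0.0, -0.0, -1.0]]
contact_force: [-0.2, 0.2, -0.4]
grip_width: -0.0002
gripper_force: 0.0
```

jog_arm([
  [0.15,0.37,0,0,0,0,0],
  [0.15,0.37,0,0,0,0,0],
  [0.15,0.37,0,0,0,0,0],
  [0.15,0.37,0,0,0,0,0],
  [0.15,0.37,0,0,0,0,0],
  [0.15,0.37,0,0,0,0,0],
  [0.15,0.37,0,0,0,0,0],
  [0.15,0.37,-0.2,0,0,0,0],
  [0.15,0.37,-0.3,0,0,0,0],
  [0.12,0.34,-0.3,0,0,0,0],
  [0,0,-0.3,0,0,0,0],
  [0,0,-0.3,0,0,0,0],
])

```text
t: 3.1
position: [0.5608, 0.2897, 0.0897]
tool_rot: [[0.905, 0.426, -0.001], [0.426, -0.905, -0.0], [-0.001, 0.0, -1.0]]
contact_force: [0.6, -0.6, -0.3]
grip_width: 0.0006
gripper_force: 0.0
```

jog_arm([
  [0,0,-0.1,0,0,0,0],
  [0,0,-0.1,0,0,0,0],
  [0,0,-0.05,0,0,0,0],
  [0,0,0,0,0,0,0],
])

```text
t: 3.6
position: [0.5614, 0.2894, 0.0666]
tool_rot: [[0.905, 0.426, 0.0], [0.426, -0.905, 0.0], [0.0, 0.0, -1.0]]
contact_force: [-0.1, -0.1, 0.7]
grip_width: 0.0001
gripper_force: 0.0
```

```bash
python3 - <<'E'
from h import *
s=viewer.grab_frame('scene')['color'];f=viewer.grab_frame('top')['color']
up=lambda i,x,y:cv2.resize(i[y-50:y+50,x-50:x+50,::-1],None,fx=4,fy=4,interpolation=cv2.INTER_CUBIC)
cv2.imwrite('pics/chk.png',np.hstack([up(s,335,222),up(f,145,210)]))
E
```

```text
(no output)
```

View pics/chk.png

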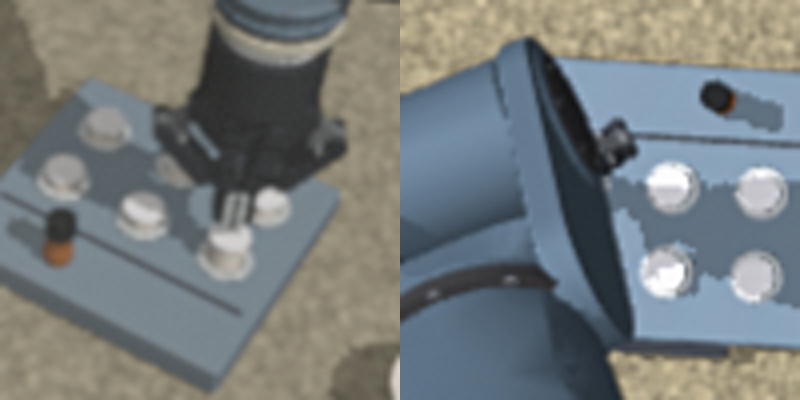

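In the crop (left panel), the fingertips at about (232,215) are right over the high cup at (228,250), and the knuckles are well above the neighbouring cups. I'll press down in small steps.

jog_arm([
  [0,0,-0.03,0,0,0,0],
  [0,0,-0.03,0,0,0,0],
  [0,0,-0.02,0,0,0,0],
  [0,0,-0.02,0,0,0,0],
  [0,0,-0.02,0,0,0,0],
  [0,0,-0.02,0,0,0,0],
  [0,0,-0.02,0,0,0,0],
  [0,0,-0.02,0,0,0,0],
  [0,0,-0.01,0,0,0,0],
  [0,0,-0.01,0,0,0,0],
  [0,0,0,0,0,0,0],
])

```text
t: 5.08
position: [0.5612, 0.2894, 0.0461]
tool_rot: [[0.905, 0.426, -0.0], [0.426, -0.905, 0.0], [-0.0, -0.0, -1.0]]
contact_force: [-0.5, 0.4, -0.0]
grip_width: -0.0
gripper_force: 0.2
```

jog_arm([
  [0,0,-0.01,0,0,0,0],
  [0,0,-0.005,0,0,0,0],
  [0,0,0,0,0,0,0],
])

```text
t: 5.45
position: [0.5612, 0.2894, 0.0448]
tool_rot: [[0.905, 0.426, 0.0], [0.426, -0.905, 0.0], [0.0, -0.0, -1.0]]
contact_force: [-0.6, -0.0, 2.8]
grip_width: -0.0001
gripper_force: 0.8
```

jog_arm([
  [0,0,-0.005,0,0,0,0],
  [0,0,-0.005,0,0,0,0],
  [0,0,0,0,0,0,0],
])

```text
t: 5.82
position: [0.5612, 0.2894, 0.0441]
tool_rot: [[0.905, 0.426, 0.0], [0.426, -0.905, 0.0], [0.0, 0.0, -1.0]]
contact_force: [-1.6, -2.0, 5.5]
grip_width: -0.0
gripper_force: 2.8
```

The tip is at 44.1 mm with 5.5 N, so the cup is on its stop. I'll lift straight up and move to the key.

jog_arm([
  [0,0,0.1,0,0,0,0],
  [0,0,0.3,0,0,0,0],
  [0,0,0.3,0,0,0,0],
  [0,0,0.3,0,0,0,0],
  [-0.02,-0.4,0,0,0,0,0],
  [-0.02,-0.4,0,0,0,0,0],
  [-0.02,-0.4,0,0,0,0,0],
  [-0.02,-0.4,0,0,0,0,0],
  [-0.02,-0.4,0,0,0,0,0],
  [-0.02,-0.4,0,0,0,0,0],
  [-0.02,-0.4,0,0,0,0,0],
  [0,0,0,0,0,0,0],
])

```text
t: 7.32
position: [0.5472, 0.0072, 0.1443]
tool_rot: [[0.906, 0.423, 0.001], [0.423, -0.906, -0.0], [0.0, 0.001, -1.0]]
contact_force: [-0.9, 0.7, 0.3]
grip_width: 0.0002
gripper_force: 0.0
```

```bash
python3 - <<'E'
from h import *
f=viewer.grab_frame('scene')
W,_,_=world(f); z=W[...,2]
m=(abs(W[...,0]-.561)<.011)&(abs(W[...,1]-.290)<.011)
print(m.sum(),np.percentile(z[m],[50,75,90,97]).round(4))
E
```

```text
56 [0.0438 0.0448 0.0463 0.0475]
```

The camera reads the cup top at 44 mm, so it's seated. I'll continue to the key.

jog_arm([
  [-0.02,-0.3,0,0,0,0,0],
  [-0.02,-0.4,0,0,0,0,0],
  [-0.02,-0.4,0,0,0,0,0],
  [-0.02,-0.3,0,0,0,0,0],
  [-0.02,-0.13,0,0,0,0,0],
  [0,0,-0.3,0,0,0,0],
  [0,0,-0.3,0,0,0,0],
  [0,0,-0.2,0,0,0,0],
  [0,0,0,0,0,0,0],
])

```text
t: 8.5
position: [0.5366, -0.1423, 0.0628]
tool_rot: [[0.904, 0.427, -0.002], [0.427, -0.904, 0.001], [-0.002, -0.002, -1.0]]
contact_force: [0.2, 0.4, -0.1]
grip_width: 0.0001
gripper_force: 0.0
```

```bash
python3 - <<'E'
from h import *
s=viewer.grab_frame('scene')['color'];f=viewer.grab_frame('top')['color']
up=lambda i,x,y:cv2.resize(i[y-50:y+50,x-50:x+50,::-1],None,fx=4,fy=4,interpolation=cv2.INTER_CUBIC)
cv2.imwrite('pics/chk2.png',np.hstack([up(s,205,172),up(f,300,210)]))
E
```

```text
(no output)
```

View pics/chk2.png

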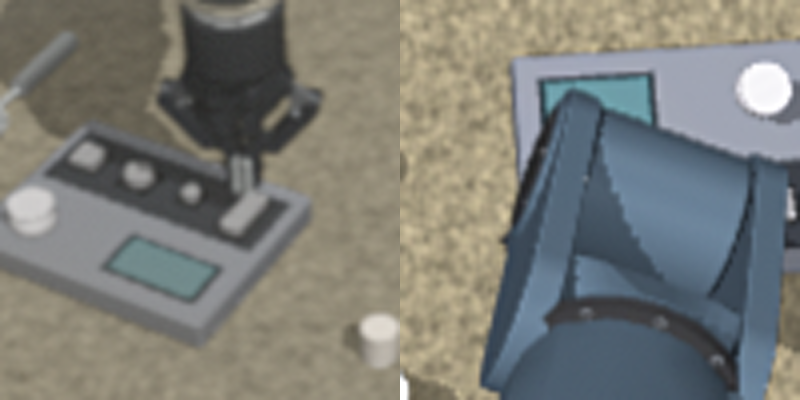

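The fingertips at (242,185) are above the bar key at (243,212), clear of the small key at (190,192). I'll shift 3 mm in y and press gradually.

jog_arm([
  [0,-0.03,-0.05,0,0,0,0],
  [0,0,-0.05,0,0,0,0],
  [0,0,-0.05,0,0,0,0],
  [0,0,-0.03,0,0,0,0],
  [0,0,-0.02,0,0,0,0],
  [0,0,-0.02,0,0,0,0],
  [0,0,-0.02,0,0,0,0],
  [0,0,-0.02,0,0,0,0],
  [0,0,-0.01,0,0,0,0],
  [0,0,0,0,0,0,0],
])

```text
t: 9.85
position: [0.5372, -0.1466, 0.0368]
tool_rot: [[0.905, 0.426, 0.0], [0.426, -0.905, -0.0], [0.0, 0.0, -1.0]]
contact_force: [-0.5, 0.2, 2.0]
grip_width: 0.0001
gripper_force: 1.2
```

jog_arm([
  [0,0,-0.01,0,0,0,0],
  [0,0,-0.01,0,0,0,0],
  [0,0,-0.005,0,0,0,0],
  [0,0,-0.005,0,0,0,0],
  [0,0,0,0,0,0,0],
  [0,0,0,0,0,0,0],
])

```text
t: 10.6
position: [0.5373, -0.1467, 0.034]
tool_rot: [[0.905, 0.426, 0.0], [0.426, -0.905, -0.0], [0.0, 0.0, -1.0]]
contact_force: [-2.1, 0.2, 6.8]
grip_width: -0.0001
gripper_force: 3.2
```

The tip is at 34.0 mm with 6.8 N, above the spring's 4 N, so the key is on its stop. I'll withdraw.

jog_arm([
  [0,0,0.05,0,0,0,0],
  [0,0,0.1,0,0,0,0],
  [0,0,0.3,0,0,0,0],
  [0,0,0.3,0,0,0,0],
  [0,0,0.4,0,0,0,0],
  [0,0,0.4,0,0,0,0],
  [-0.4,0,0.2,0,0,0,0],
  [-0.4,0,0,0,0,0,0],
  [-0.4,0,0,0,0,0,0],
  [-0.4,0,0,0,0,0,0],
  [0,0,0,0,0,0,0],
  [0,0,0,0,0,0,0],
])

```text
t: 12.1
position: [0.3779, -0.1469, 0.2093]
tool_rot: [[0.905, 0.426, 0.001], [0.426, -0.905, -0.001], [0.001, 0.001, -1.0]]
contact_force: [0.3, -0.4, -0.2]
grip_width: -0.0003
gripper_force: 0.0
```

```bash
python3 - <<'E'
from h import *
f=viewer.grab_frame('scene'); W,_,_=world(f); z=W[...,2]
for x,y in((.561,.29),(.537,-.146)):
    m=(abs(W[...,0]-x)<.01)&(abs(W[...,1]-y)<.007); print(m.sum(),np.percentile(z[m],[50,75,90]).round(4))
cv2.imwrite('pics/end.png',cv2.resize(f['color'][...,::-1],(800,600)))
E
```

```text
34 [0.0442 0.0453 0.0461]
17 [0.04   0.0419 0.0426]
```

View pics/end.png

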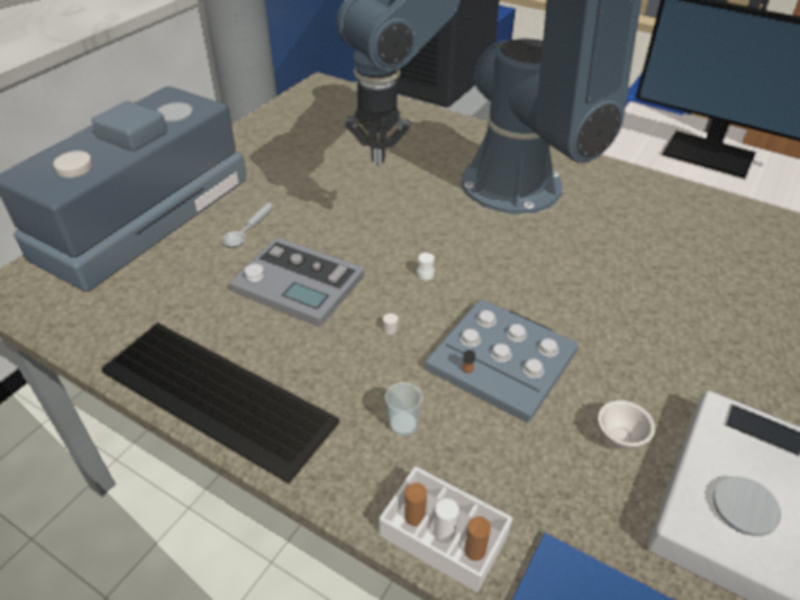

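The picture shows the cup at (535,367) level with the others and the bar key at (338,273) back up at 40 mm. Every loose thing is where it stood, and the arm is clear.

```bash
python3 -c "
from bench import workorder; print(workorder.close_job())"
```

```text
the job is handed in; nothing more can be done
None
```

The high cup is fully seated, the start key was pressed to its stop and came back up, nothing else on the bench moved, and the job is handed in (no verdict was returned).

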